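# Unhook a parts basket from a deep clamped hook and seat it in its nest

### The job

Take the steel basket with the two power inlets off its deep hook and set it down level and fully home in the grey nest on the bench, then let go. The hook's yellow lip is clamped at a different height every time, with only a narrow mouth under the orange spring keeper: ease the basket up and feel for the mouth, draw it out over the lip without forcing it against the lip or the keeper, and set it down gently. Keep it upright with both inlets inside, do not push the stand with the robot, and leave the other things on the bench where they are.

Things in the scene. Friction and masses are not known exactly. Their poses are not given: they have to be found in the camera images.
- basket: Open steel basket, 110 mm (its x) by 120 mm (y), walls 55 mm high, 3 mm thick, 0.22 to 0.38 kg plus contents. Origin: centre of its underside, z up. A bail over its middle carries a blue grip block; behind its back wall (+x) runs a hanging bar. It starts hanging upright on the stand's hook by that bar, its back (+x) to the stand, its underside 40 mm above the bench.
- basket_grip (a point): Centre of the basket's blue grip block, 150 mm above the middle of its underside; axes as the basket's. The block is 14 mm thick along the basket's x, 62 mm long along its y and 24 mm high: grip it from above across its 14 mm.
- basket_bar (a point): Middle of the basket's hanging bar: round, 8 mm diameter, 96 mm long along the basket's y, 75 mm behind the basket's origin (+x) and 80 mm above its underside; axes as the basket's. From both ends rods lead forward and down to the basket's back wall.
- stand: Fixed hook stand. Origin: underside centre of its grey base plate (150 x 130 x 10 mm); the hook opens to its -x. An aluminium column 56 mm wide, front face at x = -11 mm, top 205 mm up, carries a clamped bracket 72 mm wide with an upturned yellow lip plate and an orange keeper above it. A rubber rest 40 to 50 mm up, front at x = -40 mm, touches the foot of the basket's back; it yields 10 mm (4.2 N plus 0.5 N per mm).
- hook_rest (a point): Centre of the bar's resting place in the hook's pocket: at x = -20 mm, z = 120 mm of the stand, axes as the stand's, -x is the way out. The pocket is 13 mm from front to back; the bar starts touching the lip, which fills x = -9 to -4 mm from here. The keeper's front edge is at x = -16 mm: the bar is out when its centre is beyond x = -20 mm.
- pocket_floor (a point): Middle of the pocket floor under the bar, 116 mm above the bench. The lip's top edge is clamped 20 to 60 mm above this floor: different each time, not measured, and it does not slip under the forces allowed. The keeper covers pocket and lip, its underside always 14 mm above the lip's edge: a mouth 14 mm high. It is sprung: gives 4 mm upward at about 3 N per mm, then is rigid.
- nest: Fixed grey plastic nest on the bench, 150 mm (x) by 160 mm (y), origin centre of its underside. Recess 118 mm (its x) by 128 mm (its y), floor 6 mm above the bench, surrounded by round-topped walls 8 mm thick whose top is 18 mm above the bench. The basket fits with 4 mm play on each side, its 110 mm side along the nest's x, either way round.
- nest_floor (a point): Centre of the nest's recess floor, 6 mm above the bench; axes as the nest's.
- inlet_0: Black power inlet, 34 x 58 x 37 mm, about 30 g, loose in the basket; origin at the centre of its underside.
- inlet_1: Second black power inlet like inlet_0, loose in the basket beside it.
- wire_reel: Bystander: blue wire reel 66 mm diameter, 46 mm high, standing; origin centre of underside.
- glue_bottle: Bystander: white dispensing bottle with red tip, 32 mm diameter, 90 mm high; origin centre of underside.
- parts_dish: Bystander: black dish of small hardware, 67 mm diameter, 24 mm high; origin centre of underside.
- tape_roll: Bystander: roll of black tape lying flat, 62 mm diameter, 19 mm high; origin centre of underside.
- side_cutters: Bystander: red-handled side cutters lying flat, 131 mm long, 13 mm high; origin centre of underside.
- multimeter: Bystander: yellow multimeter lying face up, 140 x 72 x 43 mm; origin centre of underside.

How it is judged:
By the outcome, as a careful person would: the job done as asked, in the order asked, and still so for the second after the job is handed in, with the robot touching nothing.
It also fails if it takes over 64 s, if anything falls off the work surface, if the arm or the gripper's body presses on something with over 40 N, if the wrist force passes 120 N, or if a joint passes its speed limit or range.

### The arm

A 6-joint arm with a two-finger parallel gripper is mounted at the origin on a cart in front of the work surface, level with it; the furniture and walls round the work are solid. World frame = base frame: x ahead of the robot, y to its left, z up, the work surface at z = 0. Lengths are in mm, angles in rad, forces in N, time in s.
With the tool pointing down it reaches from about 400 to 925 mm from the base axis. Payload 12.5 kg.
Tool frame: the origin (TCP) lies midway between the tips of the shut fingers; the grasp point (between the pads) lies 19 mm behind it; z points along the fingers, y is the line along which they close (so a half turn about z gives the same grasp; the last joint's range is limited). The gripper opens to 95 mm and grips with 3 to 60 N. Pads are 20 mm wide; open, the fingers measure 119 mm over their backs; the gripper's body (75 mm by 180 mm) begins 59 mm behind the grasp point.
Start: joints at [-1.303, 0.491, 1.559, -0, 1.092, -0.106], TCP at [228.246, -581.851, 214.661] pointing down, gripper open.
Joint ranges: [-3.1, 3.1], [-0.84, 2.19], [0.05, 2.79], [-1.13, 4.28], [0.06, 2.93], [-2.69, 2.69]. Speed limits (rad/s): [2.22, 2.22, 2.79, 3.14, 3.14, 3.14].

### API

Orientations are given as [roll, pitch, yaw] about the fixed x, y, z axes, in that order (R = Rz(yaw) Ry(pitch) Rx(roll)).
In Python, from cell import state, viewer, env, models gives the robot as it stands. The module is installed in compiled form; this text tells all that it offers.
- The arm moves only by the tool arm_command, never from a script. Its argument "rows" is a list of rows, each a list of 2 entries, a list of its own where there are three numbers: the shift along the tool's x, y, z normalised to -1 to 1, where 1 is 0.25 m, then the turn about the tool's z normalised to -1 to 1, where 1 is pi rad. A call has exactly 5 rows; each row shifts and turns the commanded pose from where the row before left it, along the tool's axes as they then stand; what a row does not reach is not made up. A row lasts 1/10 s, in which the tool goes at most 50 mm and 8.59 degrees, less where a joint would pass 70% of its speed; a pose out of reach is approached as far as the arm can. A call with a number of a shift or a turn outside -1 to 1 is refused whole. A call with a gripper value outside its range is refused whole. "claw" is the opening, from 0 (shut) to 1 (fully open), set as the call begins (left out, the last holds). The fingers move at their own pace and stop on an object; the grip force is fixed at half the most. Time passes only in rows, so rows that do not move let the fingers close, or fill a call up. It gives the time, the measured TCP pose, the force, the opening and the grip force at its end, in the units of the state.
- state(): the state, without advancing time (a new reading comes with each control period).
- viewer.read_camera(name): name is "scene" or "top" or "wrist"; returns (picture, depth): 400x640x3 uint8, red, green, blue; 400x640 float32, mm along the optical axis (not along the pixel's ray), 0 where there is no reading.
- viewer.get_calibration(name): a dict with "camera_matrix" (3x3 intrinsics, pixels), "world_to_cam" (4x4, takes a point from world to camera coordinates). Camera axes: x right, y up, looking along -z (the intrinsics and any distortion apply to the point x, -y, -z); pixel columns grow to the right and rows downward; lengths in mm; the calibration is good to about 2 mm. A picture is of the moment at which its call begins: read the wrist's pose just before it. get_calibration takes no time and is no camera call; for the wrist camera it gives the pose at the moment of the call.
- env.job_done(): hands the job in; it is judged then, once.
Trained networks look in the newest picture that a camera, given by its name, has taken for a name from the list of things; names that differ only in an ending like _2 or _b are one class to them, and where a whole thing is asked for, a point or a joint stands for the part that bears it (a point fixed in the world has none). Each returns a list of dicts, best first, with "confidence" (0 to 1); they miss things now and then, are a little off and sometimes report something else, mostly with a low value. They report only what shows in the picture. A call takes as long as a camera call.
- models.search_frame(camera, label): "position" ([x, y, z] in mm, in world coordinates, good to about 4 mm: the middle of the surface that is visible of it).
- models.mark_of(camera, label): "position" ([x, y, z] in mm, in world coordinates, good to about 4 mm: a listed point, or the origin of a listed thing).
The state is a dict: "t": time; "joints": joint angles; "qvel": joint speeds; "tau": joint torques, N m; "eef_pos": TCP position; "tcp_rot": TCP orientation; "ft_force": force on the tool from outside, world axes, zero at the start; "moment": the same for the moment, N m; "opening": opening from 0.0 (shut) to 1.0 (fully open); "grip_force": force on a finger pad.
Only numpy, scipy, OpenCV 4.12 (cv2) and the standard library are available. Lean on these libraries where they do the work, as an engineer would, in place of code of your own. Each camera call takes 0.05 s, during which the arm holds its last target. There are 200 camera calls.

## Working session

There is one attempt and no reset: what is moved stays moved. The work goes in short steps, Python scripts to look and compute and a tool call to move; the robot and the scene stay as the last step left them, time stands still between calls to the robot, and variables do not carry over. Pictures are saved under pics/ and viewed, at most 10 in all, crops included, and the job is handed in when it is done.

Besides the shell and the picture viewer there is one more tool, called after "Emit:" as a command line: name --argument value ..., lists and objects as JSON in quotes. arm_command: Moves the arm, as the interface text tells. Scaled input: -1 to 1 covers 0.25 m each way for a shift and pi rad each way for a turn. Its arguments: {"type":"object","properties":{"rows":{"type":"array","items":{"type":"array"}},"claw":{"type":"number"}},"required":["rows"]}

```bash
mkdir -p pics
python3 - <<'E'
from cell import state, viewer, env, models
import cv2,numpy as np
s=state();print(s['t'],s['eef_pos'],s['tcp_rot'],s['ft_force'],s['opening'])
for c in ('scene','top'):
    p,d=viewer.read_camera(c);cv2.imwrite(f'pics/{c}0.png',p[:,:,::-1])
    for l in ('basket_grip','basket_bar','basket','hook_rest','stand','nest_floor','nest'):
        r=models.mark_of(c,l)
        print(c,l,[(np.round(q['position']),round(q['confidence'],2)) for q in r[:2]])
E
```

```text
0.0 [ 228.17290462 -581.58962853  214.06957218] [-3.14048969e+00 -1.18850769e-04  3.73807479e-01] [0.18542333 1.02046932 0.32603516] 1.0012760842449402
scene basket_grip [(array([512., 187., 191.]), 0.6), (array([490., 200.,  44.]), 0.33)]
scene basket_bar [(array([589., 211., 121.]), 0.88), (array([ 558., -209.,   10.]), 0.68)]
scene basket [(array([511., 190.,  42.]), 0.86), (array([542., 403.,  -2.]), 0.64)]
scene hook_rest [(array([584., 211., 118.]), 0.77), (array([511., 192., 189.]), 0.44)]
scene stand [(array([607., 216.,  -0.]), 0.93)]
scene nest_floor [(array([ 560., -210.,    8.]), 0.97)]
scene nest [(array([ 560., -209.,   -2.]), 0.66), (array([514., 190., 189.]), 0.26)]
top basket_grip [(array([510., 193., 190.]), 0.73)]
top basket_bar [(array([590., 208., 120.]), 0.88)]
top basket [(array([512., 194.,  38.]), 0.8), (array([585., 211., 114.]), 0.28)]
top hook_rest [(array([583., 213., 120.]), 0.75)]
top stand [(array([605., 219.,   1.]), 0.91), (array([484., 205.,  39.]), 0.4)]
top nest_floor [(array([ 561., -211.,    4.]), 0.94), (array([590., 212., 116.]), 0.18)]
top nest [(array([ 559., -205.,   -2.]), 0.9), (array([ 556., -210.,    6.]), 0.49)]
```

View pics/scene0.png

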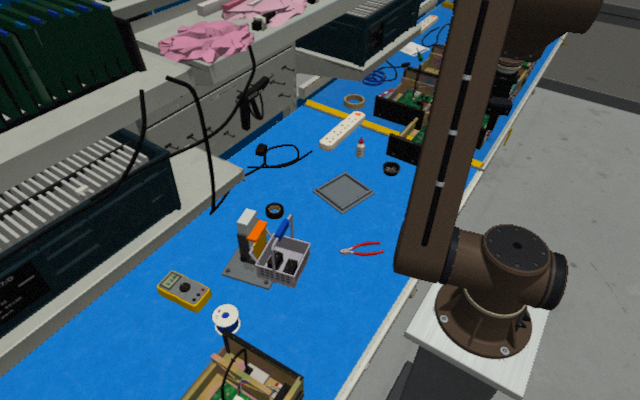

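View pics/top0.png

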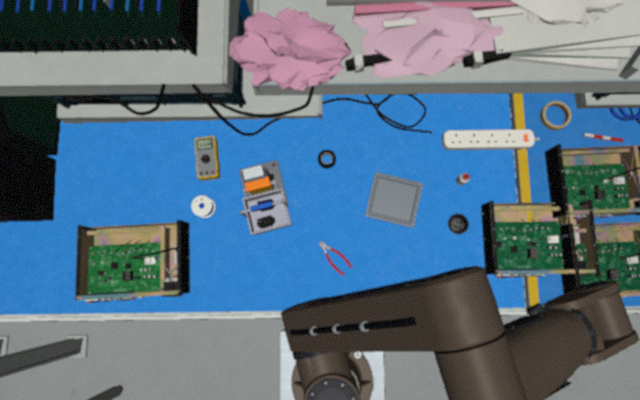

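The scene view shows the basket on its stand at about (280,255), with the orange keeper at (257,235) and the nest at (344,191). In the top view the grip is at (262,206), the keeper at (258,185) and the nest at (395,199). Next I'll measure the yaws and plan the approach.

```bash
cat > h.py <<'E'
from cell import state, viewer, env, models
import cv2,numpy as np
def cloud(c):
    p,d=viewer.read_camera(c);k=viewer.get_calibration(c)
    K=np.array(k['camera_matrix']);T=np.linalg.inv(np.array(k['world_to_cam']))
    v,u=np.mgrid[:400,:640];x=(u-K[0,2])/K[0,0]*d;y=(v-K[1,2])/K[1,1]*d
    P=np.stack([x,-y,-d,np.ones_like(d)],-1)@T.T
    return p,P[...,:3],d
def pose():
    s=state();return np.array(s['eef_pos']),s['tcp_rot'][2],s
def rows(pos,yaw,tgt,tyaw,n):
    """n rows from pos,yaw to tgt,tyaw; prints rounded rows"""
    out=[];p=np.array(pos,float)
    for i in range(n):
        st=(np.array(tgt)-p)/(n-i);dy=(tyaw-yaw)/(n-i)
        c,s=np.cos(yaw),np.sin(yaw);A=np.array([[c,s,0],[s,-c,0],[0,0,-1]])
        r=np.round(A@st/250,3);t=round(-dy/np.pi,3)
        p=p+A.T@(r*250);yaw-=t*np.pi;out.append([r.tolist(),t])
    for i in range(0,n,5):print(out[i:i+5])
    print('end',p.round(1),round(yaw,3))
E
python3 - <<'E'
from h import *
p,P,d=cloud('top');hsv=cv2.cvtColor(p,cv2.COLOR_RGB2HSV)
def rect(m,n):
    q=P[m];r=cv2.minAreaRect(q[:,:2].astype(np.float32));print(n,len(q),r,q[:,2].min().round(),np.median(q[:,2]).round(),q[:,2].max().round(),q.mean(0).round(1))
X,Y,Z=P[...,0],P[...,1],P[...,2]
near=(abs(X-550)<120)&(abs(Y-200)<100)
H,S,V=hsv[...,0],hsv[...,1],hsv[...,2]
rect(near&(H>100)&(H<130)&(S>120)&(Z>160),'grip')
rect(near&(H>5)&(H<22)&(S>150)&(Z>80),'orange')
rect(near&(Z>60)&(H>22)&(H<35)&(S>120),'yellow') if (near&(Z>60)&(H>22)&(H<35)&(S>120)).sum()>2 else 0
m=((abs(X-560)<120)&(abs(Y+210)<120)&(S<80)&(d>0)).astype(np.uint8)
n,l,st,_=cv2.connectedComponentsWithStats(m);rect(l==1+np.argmax(st[1:,4]),'nest')
m=(near&(Z<25)&(Z>3)&(S<80))
rect(m,'plate')
p,P,d=cloud('scene');hsv=cv2.cvtColor(p,cv2.COLOR_RGB2HSV)
near=(abs(P[...,0]-570)<80)&(abs(P[...,1]-200)<80);H,S=hsv[...,0],hsv[...,1];Z=P[...,2]
rect(near&(H>5)&(H<18)&(S>150)&(Z>80),'orange s')
rect(near&(H>=19)&(H<35)&(S>100)&(Z>60),'yellow s')
cv2.imwrite('pics/crop.png',cv2.resize(p[195:295,215:325,::-1],None,fx=5,fy=5))
pos,yaw,s=pose();rows(pos,yaw,[505,191,330],1.82,20)
E
```

```text
grip 120 ((508.38775634765625, 209.1165313720703), (14.358919143676758, 97.47503662109375), 14.873764991760254) 180.0 203.0 209.0 [512.2 190.4 201.3]
orange 267 ((587.688720703125, 210.27493286132812), (36.41240310668945, 70.08685302734375), 15.753066062927246) 86.0 164.0 174.0 [583.2 207.2 157.2]
yellow 6 ((576.9893188476562, 211.48904418945312), (1.0037994384765625, 27.518842697143555), 14.092523574829102) 85.0 98.0 106.0 [577.  210.7  97.6]
nest 2163 ((558.2928466796875, -208.1663818359375), (158.1560516357422, 148.26889038085938), 75.2072982788086) -4.0 9.0 27.0 [ 557.1 -207.4    9.5]
plate 299 ((578.8477172851562, 209.51812744140625), (193.48446655273438, 140.7321319580078), 7.37743616104126) 3.0 11.0 22.0 [626.9 192.8  11.4]
orange s 239 ((585.8930053710938, 211.60618591308594), (32.99528503417969, 71.84487915039062), 11.106060028076172) 136.0 164.0 169.0 [582.8 214.4 162.9]
yellow s 209 ((574.008544921875, 211.97247314453125), (55.12662887573242, 80.68582153320312), 59.83468246459961) 63.0 110.0 142.0 [578.5 212.2 108.6]
[[[0.108, -0.124, -0.023], np.float64(-0.023)], [[0.117,
[... 205 characters left out ...]
, np.float64(-0.023)], [[0.15, -0.067, -0.023], np.float64(-0.023)], [[0.154, -0.056, -0.023], np.float64(-0.023)], [[0.158, -0.045, -0.023], np.float64(-0.023)], [[0.161, -0.033, -0.023], np.float64(-0.023)]]
[[[0.163, -0.021, -0.023], np.float64(-0.023)], [[0.164, -0.01, -0.023], np.float64(-0.023)], [[0.164, 0.002, -0.023], np.float64(-0.023)], [[0.163, 0.014, -0.023], np.float64(-0.023)], [[0.162, 0.026, -0.023], np.float64(-0.023)]]
[[[0.16, 0.038, -0.023], np.float64(-0.023)], [[0.156, 0.049, -0.023], np.float64(-0.023)], [[0.152, 0.06, -0.023], np.float64(-0.023)], [[0.148, 0.071, -0.024], np.float64(-0.023)], [[0.142, 0.082, -0.023], np.float64(-0.023)]]
end [505.1 190.9 329.9] 1.819
```

View pics/crop.png

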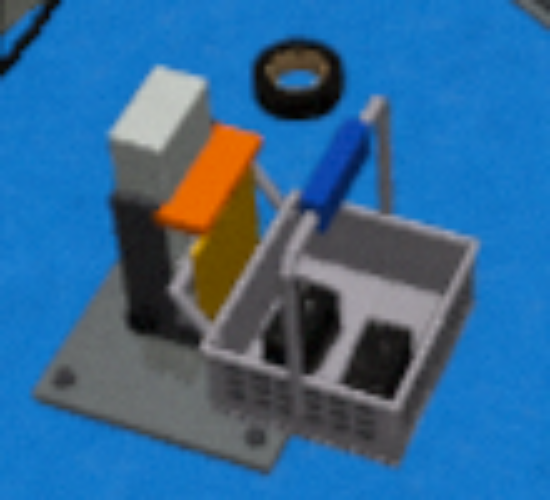

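The crop shows the bar behind the yellow lip, the keeper's top at about z 165, and both inlets inside. The basket's yaw is about 0.265 and the nest's about -0.258. Starting the approach.

Emit:
arm_command --rows '[[[0.108, -0.124, -0.023], -0.023], [[0.117, -0.116, -0.023], -0.023], [[0.125, -0.107, -0.023], -0.023], [[0.132, -0.098, -0.023], -0.023], [[0.139, -0.088, -0.023], -0.023]]' --claw 0.4

```text
t: 1.4
eef_pos: [297.7, -386.6, 243.7]
tcp_rot: [3.141, 0.0, 0.738]
ft_force: [0.2, -0.4, 0.1]
opening: 0.637
grip_force: 0.0
```

Emit:
arm_command --rows '[[[0.145, -0.077, -0.023], -0.023], [[0.15, -0.067, -0.023], -0.023], [[0.154, -0.056, -0.023], -0.023], [[0.158, -0.045, -0.023], -0.023], [[0.161, -0.033, -0.023], -0.023]]'

```text
t: 1.9
eef_pos: [366.9, -193.4, 272.6]
tcp_rot: [3.141, 0.0, 1.099]
ft_force: [1.0, 0.4, 0.0]
opening: 0.4
grip_force: 0.0
```

Emit:
arm_command --rows '[[[0.163, -0.021, -0.023], -0.023], [[0.164, -0.01, -0.023], -0.023], [[0.164, 0.002, -0.023], -0.023], [[0.163, 0.014, -0.023], -0.023], [[0.162, 0.026, -0.023], -0.023]]'

```text
t: 2.4
eef_pos: [436.0, -0.1, 301.4]
tcp_rot: [3.141, 0.0, 1.461]
ft_force: [-0.3, -0.4, -1.0]
opening: 0.397
grip_force: 0.0
```

Emit:
arm_command --rows '[[[0.16, 0.038, -0.023], -0.023], [[0.156, 0.049, -0.023], -0.023], [[0.152, 0.06, -0.023], -0.023], [[0.148, 0.071, -0.024], -0.023], [[0.142, 0.082, -0.023], -0.023]]'

```text
t: 2.9
eef_pos: [505.3, 192.8, 330.3]
tcp_rot: [3.141, 0.0, 1.822]
ft_force: [-0.0, -0.5, 0.8]
opening: 0.4
grip_force: 0.0
```

Run:
```python
from h import *
pos,yaw,s=pose();print(s['t'],pos.round(1),s['tcp_rot'],s['opening'],np.round(s['ft_force'],2))
p,P,d=cloud('wrist');cv2.imwrite('pics/w1.png',p[:,:,::-1])
hsv=cv2.cvtColor(p,cv2.COLOR_RGB2HSV);H,S=hsv[...,0],hsv[...,1]
X,Y,Z=P[...,0],P[...,1],P[...,2]
m=(d>0)&(H>100)&(H<130)&(S>120)&(Z>165)&(Z<215)
n,l,st,_=cv2.connectedComponentsWithStats(m.astype(np.uint8));q=P[l==1+np.argmax(st[1:,4])]
q=q[q[:,2]>np.percentile(q[:,2],50)-4]
r=cv2.minAreaRect(q[:,:2].astype(np.float32));print('grip',len(q),r,np.percentile(q[:,2],[5,50,95]))
m=(d>0)&(H>5)&(H<18)&(S>150)&(Z>130)
if m.sum():print('orange',m.sum(),cv2.minAreaRect(P[m][:,:2].astype(np.float32)),np.percentile(P[m][:,2],[5,50,95]))
for l in ('basket_grip','basket_bar'):
    r=models.mark_of('wrist',l);print(l,[(np.round(q['position']),round(q['confidence'],2)) for q in r[:1]])
```

```text
2.9 [505.3 192.8 330.3] [3.14121417e+00 1.41692868e-04 1.82217440e+00] 0.3996441093131236 [-0.03 -0.48  0.78]
grip 1084 ((514.4495239257812, 195.7528533935547), (13.759846687316895, 61.58453369140625), 14.765870094299316) [199.86570421 201.34752692 202.56704166]
orange 384 ((583.16259765625, 214.29409790039062), (309.1021728515625, 71.27511596679688), 13.279202461242676) [157.07426709 162.91028939 440.56141644]
basket_grip [(array([513., 191., 190.]), 0.58)]
basket_bar []
```

View pics/w1.png

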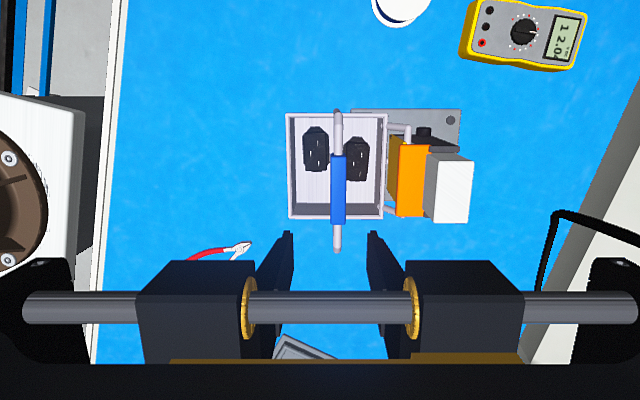

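The wrist view shows the blue grip at (338,190) lying between the fingers, the keeper at (411,180) and both inlets in the basket. Yaw is 0.258 and the grip is at (514,195). Descending.

Run:
```python
from h import *
pos,yaw,s=pose();rows(pos,yaw,[514.2,195,171],1.829,5)
```

```text
[[[0.0, 0.007, 0.127], np.float64(-0.0)], [[0.0, 0.007, 0.127], np.float64(-0.001)], [[0.0, 0.008, 0.127], np.float64(-0.0)], [[0.0, 0.007, 0.127], np.float64(-0.001)], [[0.0, 0.008, 0.126], np.float64(-0.0)]]
end [514.2 194.9 171.1] 1.828
```

Emit:
arm_command --rows '[[[0, 0.012, 0.09], 0], [[0, 0.012, 0.09], -0.001], [[0, 0.013, 0.09], -0.001], [[0, 0, 0.05], 0], [[0, 0, 0.0], 0]]'

```text
t: 3.55
eef_pos: [513.4, 192.3, 248.6]
tcp_rot: [-3.139, 0.0, 1.824]
ft_force: [0.1, 0.1, 0.8]
opening: 0.403
grip_force: 0.0
```

Run:
```python
from h import *
pos,yaw,s=pose();print(pos,yaw)
p,P,d=cloud('wrist')
hsv=cv2.cvtColor(p,cv2.COLOR_RGB2HSV);H,S=hsv[...,0],hsv[...,1];Z=P[...,2]
m=(d>0)&(H>100)&(H<130)&(S>120)&(Z>165)&(Z<215)
n,l,st,_=cv2.connectedComponentsWithStats(m.astype(np.uint8));q=P[l==1+np.argmax(st[1:,4])]
q=q[q[:,2]>np.percentile(q[:,2],50)-4]
r=cv2.minAreaRect(q[:,:2].astype(np.float32));print('grip',len(q),r,np.percentile(q[:,2],[5,50,95]))
rows(pos,yaw,[*r[0],171],1.829,5)
```

```text
[513.35493008 192.29762081 248.60553865] 1.8238909123021116
grip 1909 ((513.17431640625, 191.8296356201172), (13.501864433288574, 61.85572052001953), 14.222131729125977) [200.85754535 202.20600874 203.25916883]
[[[-0.0, -0.0, 0.062], np.float64(-0.0)], [[-0.0, -0.0, 0.062], np.float64(-0.0)], [[-0.001, -0.0, 0.062], np.float64(-0.001)], [[-0.0, -0.001, 0.062], np.float64(-0.0)], [[-0.001, -0.0, 0.062], np.float64(-0.001)]]
end [513.2 191.8 171.1] 1.83
```

Emit:
arm_command --rows '[[[0, 0, 0.08], 0], [[0, 0, 0.08], 0], [[0, 0, 0.08], 0], [[0, 0, 0.05], 0], [[0, 0, 0.02], 0]]'

```text
t: 4.1
eef_pos: [514.1, 193.0, 172.2]
tcp_rot: [-3.141, 0.0, 1.825]
ft_force: [-0.2, -0.2, 0.1]
opening: 0.405
grip_force: 0.0
```

Emit:
arm_command --rows '[[[0, 0, 0], 0], [[0, 0, 0], 0], [[0, 0, 0], 0], [[0, 0, 0], 0], [[0, 0, 0], 0]]' --claw 0

```text
t: 4.6
eef_pos: [513.7, 193.1, 172.8]
tcp_rot: [-3.141, 0.0, 1.825]
ft_force: [-5.8, -2.6, 6.0]
opening: 0.147
grip_force: 30.0
```

Emit:
arm_command --rows '[[[0, 0, -0.004], 0], [[0, 0.004, -0.004], 0], [[0, 0.004, -0.004], 0], [[0, 0, -0.004], 0], [[0, 0, 0], 0]]'

```text
t: 5.1
eef_pos: [515.6, 193.6, 176.1]
tcp_rot: [-3.14, 0.0, 1.825]
ft_force: [-3.5, -1.3, -4.1]
opening: 0.147
grip_force: 30.0
```

Emit:
arm_command --rows '[[[0, 0, -0.004], 0], [[0, 0, -0.004], 0], [[0, 0, -0.004], 0], [[0, 0, -0.004], 0], [[0, 0, 0], 0]]'

```text
t: 5.6
eef_pos: [516.0, 193.7, 180.5]
tcp_rot: [3.141, 0.0, 1.825]
ft_force: [-5.0, -1.6, -3.8]
opening: 0.147
grip_force: 30.0
```

Emit:
arm_command --rows '[[[0, 0, -0.006], 0], [[0, 0, -0.006], 0], [[0, 0, -0.006], 0], [[0, 0, -0.006], 0], [[0, 0, 0], 0]]'

```text
t: 6.1
eef_pos: [516.9, 193.9, 187.0]
tcp_rot: [3.139, 0.0, 1.825]
ft_force: [-0.1, -0.1, -2.3]
opening: 0.144
grip_force: 30.0
```

Emit:
arm_command --rows '[[[0, 0, -0.006], 0], [[0, 0, -0.006], 0], [[0, 0, -0.006], 0], [[0, 0, -0.006], 0], [[0, 0, 0], 0]]'

```text
t: 6.6
eef_pos: [516.1, 193.7, 192.6]
tcp_rot: [3.141, 0.0, 1.825]
ft_force: [0.2, -0.2, -2.7]
opening: 0.144
grip_force: 30.0
```

Run:
```python
from h import *
pos,yaw,s=pose();print(pos.round(1),np.round(s['ft_force'],2),np.round(s['moment'],2))
p,P,d=cloud('scene');cv2.imwrite('pics/s2.png',cv2.resize(p[195:295,215:325,::-1],None,fx=5,fy=5,interpolation=cv2.INTER_CUBIC))
```

```text
[516.1 193.7 192.6] [ 0.23 -0.2  -2.72] [-0.01 -0.11 -0.01]
```

View pics/s2.png

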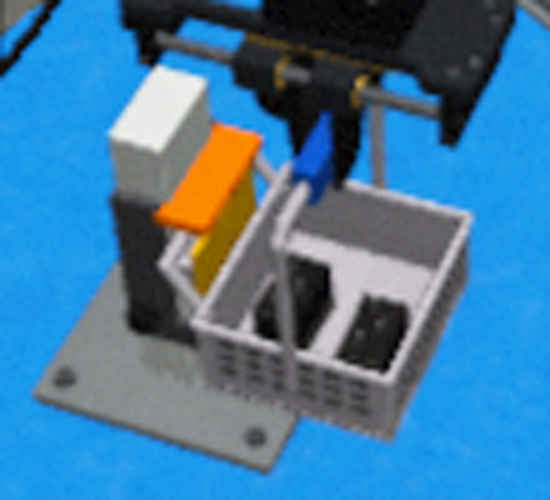

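The basket hangs free in mid-pocket and upright, with its bar still behind the yellow lip at (215,250). I'll raise it further in small steps.

Emit:
arm_command --rows '[[[0, 0, -0.004], 0], [[0, 0, -0.004], 0], [[0, 0, -0.004], 0], [[0, 0, 0], 0], [[0, 0, 0], 0]]'

```text
t: 7.15
eef_pos: [516.0, 193.7, 195.4]
tcp_rot: [3.142, 0.0, 1.825]
ft_force: [-0.5, 0.8, -3.4]
opening: 0.146
grip_force: 30.0
```

Emit:
arm_command --rows '[[[0, 0, -0.004], 0], [[0, 0, -0.004], 0], [[0, 0, -0.004], 0], [[0, 0, 0], 0], [[0, 0, 0], 0]]'

```text
t: 7.65
eef_pos: [516.0, 193.7, 198.4]
tcp_rot: [3.142, 0.0, 1.825]
ft_force: [0.7, 0.1, -3.4]
opening: 0.142
grip_force: 30.0
```

Now 1.5 mm per call, watching the vertical force.

Emit:
arm_command --rows '[[[0, 0, -0.003], 0], [[0, 0, -0.003], 0], [[0, 0, 0], 0], [[0, 0, 0], 0], [[0, 0, 0], 0]]'

```text
t: 8.15
eef_pos: [516.0, 193.7, 199.8]
tcp_rot: [3.142, 0.0, 1.825]
ft_force: [0.1, 0.5, -2.1]
opening: 0.141
grip_force: 30.0
```

Emit:
arm_command --rows '[[[0, 0, -0.003], 0], [[0, 0, -0.003], 0], [[0, 0, 0], 0], [[0, 0, 0], 0], [[0, 0, 0], 0]]'

```text
t: 8.65
eef_pos: [516.0, 193.7, 201.3]
tcp_rot: [-3.142, 0.0, 1.825]
ft_force: [0.2, 0.2, -2.3]
opening: 0.146
grip_force: 30.0
```

Emit:
arm_command --rows '[[[0, 0, -0.003], 0], [[0, 0, -0.003], 0], [[0, 0, 0], 0], [[0, 0, 0], 0], [[0, 0, 0], 0]]'

```text
t: 9.15
eef_pos: [516.0, 193.7, 202.8]
tcp_rot: [-3.142, 0.0, 1.825]
ft_force: [0.8, 0.1, -4.2]
opening: 0.147
grip_force: 30.0
```

Emit:
arm_command --rows '[[[0, 0, -0.003], 0], [[0, 0, -0.003], 0], [[0, 0, 0], 0], [[0, 0, 0], 0], [[0, 0, 0], 0]]'

```text
t: 9.65
eef_pos: [516.0, 193.7, 204.2]
tcp_rot: [-3.141, 0.0, 1.825]
ft_force: [2.6, 0.7, -8.6]
opening: 0.145
grip_force: 30.0
```

The keeper was felt at a TCP height of about 202.5, so mid-mouth is about 199.5. I'll lower to there and draw out carefully.

Emit:
arm_command --rows '[[[0, 0, 0.006], 0], [[0, 0, 0.007], 0], [[0, 0, 0.006], 0], [[0, 0, 0], 0], [[0, 0, 0], 0]]'

```text
t: 10.15
eef_pos: [516.0, 193.7, 199.7]
tcp_rot: [3.141, 0.0, 1.825]
ft_force: [-0.8, -0.3, -2.7]
opening: 0.144
grip_force: 30.0
```

Emit:
arm_command --rows '[[[0, -0.006, 0], 0], [[0, -0.006, 0], 0], [[0, -0.005, 0], 0], [[0, 0, 0], 0], [[0, 0, 0], 0]]'

```text
t: 10.65
eef_pos: [511.9, 192.6, 199.7]
tcp_rot: [3.141, 0.0, 1.825]
ft_force: [0.6, -0.2, -2.7]
opening: 0.146
grip_force: 30.0
```

Emit:
arm_command --rows '[[[0, -0.006, 0], 0], [[0, -0.006, 0], 0], [[0, -0.005, 0], 0], [[0, 0, 0], 0], [[0, 0, 0], 0]]'

```text
t: 11.15
eef_pos: [507.8, 191.6, 199.6]
tcp_rot: [3.141, 0.0, 1.825]
ft_force: [-1.1, 0.4, -3.2]
opening: 0.141
grip_force: 30.0
```

Emit:
arm_command --rows '[[[0, -0.006, 0], 0], [[0, -0.006, 0], 0], [[0, -0.006, 0], 0], [[0, 0, 0], 0], [[0, 0, 0], 0]]'

```text
t: 11.65
eef_pos: [503.4, 190.4, 199.6]
tcp_rot: [3.142, 0.0, 1.825]
ft_force: [-0.4, -0.1, -2.3]
opening: 0.147
grip_force: 30.0
```

Emit:
arm_command --rows '[[[0, -0.012, 0], 0], [[0, -0.016, 0], 0], [[0, -0.02, 0], 0], [[0, -0.024, 0], 0], [[0, -0.028, 0], 0]]'

```text
t: 12.15
eef_pos: [478.6, 184.0, 199.6]
tcp_rot: [3.142, 0.0, 1.825]
ft_force: [-0.2, -0.0, -2.8]
opening: 0.144
grip_force: 30.0
```

Emit:
arm_command --rows '[[[0, -0.03, 0], 0], [[0, -0.03, 0], 0], [[0, -0.03, 0], 0], [[0, -0.02, -0.01], 0], [[0, 0, -0.01], 0]]'

```text
t: 12.65
eef_pos: [452.0, 177.1, 204.9]
tcp_rot: [-3.141, 0.0, 1.825]
ft_force: [1.2, 0.1, -2.4]
opening: 0.146
grip_force: 30.0
```

Run:
```python
from h import *
pos,yaw,s=pose();print(s['t'],pos.round(1),np.round(s['ft_force'],2))
p,P,d=cloud('scene');cv2.imwrite('pics/s3.png',cv2.resize(p[185:295,215:365,::-1],None,fx=4,fy=4,interpolation=cv2.INTER_CUBIC))
# refine nest from both cams by ring plane fit
p,P,d=cloud('top');X,Y,Z=np.moveaxis(P,2,0);S=cv2.cvtColor(p,cv2.COLOR_RGB2HSV)[...,1]
m=((abs(X-560)<110)&(abs(Y+210)<110)&(S<80)&(d>0)).astype(np.uint8)
n,l,st,c=cv2.connectedComponentsWithStats(m);i=1+np.argmax(st[1:,4])
print(cv2.minAreaRect(P[l==i][:,:2].astype(np.float32)))
for c in('scene','top'):
  for q in('nest','nest_floor','basket'):print(c,q,[(np.round(r['position'],1),round(r['confidence'],2)) for r in models.mark_of(c,q)[:1]])
rows(pos,yaw,[470,-60,230],1.5,10)
```

```text
12.65 [452.  177.1 204.9] [ 1.22  0.08 -2.42]
((558.7866821289062, -208.3124237060547), (157.4774627685547, 148.8563690185547), 75.63587188720703)
scene nest [(array([ 560. , -202.4,   -4.2]), 0.76)]
scene nest_floor []
scene basket [(array([449. , 173.3,  73.4]), 0.93)]
top nest [(array([ 561.1, -206.2,    0.7]), 0.63)]
top nest_floor [(array([ 556.6, -211.3,    5.2]), 0.81)]
top basket []
[[[-0.094, -0.017, -0.01], np.float64(0.01)], [[-0.094, -0.014, -0.01], np.float64(0.01)], [[-0.094, -0.011, -0.01], np.float64(0.01)], [[-0.095, -0.008, -0.01], np.float64(0.011)], [[-0.095, -0.005, -0.01], np.float64(0.01)]]
[[[-0.095, -0.002, -0.01], np.float64(0.011)], [[-0.095, 0.002, -0.01], np.float64(0.01)], [[-0.095, 0.005, -0.01], np.float64(0.011)], [[-0.095, 0.008, -0.01], np.float64(0.01)], [[-0.094, 0.01, -0.01], np.float64(0.011)]]
end [470.  -59.9 229.9] 1.498
```

View pics/s3.png

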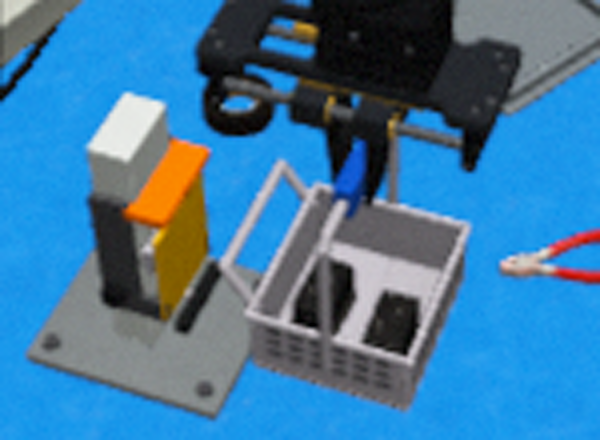

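The basket is clear of the hook, level, with both inlets inside (the crop shows the lip at (185,250) and the basket at (355,290)). Carrying it to the nest, planned with gentle ramps.

Emit:
arm_command --rows '[[[-0.04, -0.01, -0.01], 0.005], [[-0.07, -0.014, -0.01], 0.01], [[-0.09, -0.011, -0.01], 0.01], [[-0.095, -0.008, -0.01], 0.01], [[-0.095, -0.005, -0.01], 0.01]]'

```text
t: 13.55
eef_pos: [459.7, 77.7, 217.4]
tcp_rot: [3.141, 0.0, 1.682]
ft_force: [-0.1, -1.2, -3.0]
opening: 0.146
grip_force: 30.0
```

Emit:
arm_command --rows '[[[-0.095, -0.002, -0.01], 0.01], [[-0.095, 0.002, -0.01], 0.01], [[-0.095, 0.005, -0.01], 0.01], [[-0.095, 0.02, -0.01], 0.01], [[-0.094, 0.03, 0], 0.01]]'

```text
t: 14.05
eef_pos: [479.3, -40.7, 227.6]
tcp_rot: [3.141, 0.0, 1.524]
ft_force: [0.7, -0.1, -3.0]
opening: 0.148
grip_force: 30.0
```

Run:
```python
from h import *
pos,yaw,s=pose();print(s['t'],pos.round(1),yaw,np.round(s['ft_force'],2))
rows(pos,yaw,[558.7,-208.3,215],1.316,10)
```

```text
14.05 [479.3 -40.7 227.6] 1.5244874515564832 [ 0.71 -0.1  -2.98]
[[[-0.065, 0.035, 0.005], np.float64(0.007)], [[-0.065, 0.036, 0.005], np.float64(0.007)], [[-0.064, 0.038, 0.005], np.float64(0.007)], [[-0.063, 0.039, 0.005], np.float64(0.006)], [[-0.062, 0.04, 0.005], np.float64(0.007)]]
[[[-0.061, 0.042, 0.005], np.float64(0.006)], [[-0.061, 0.043, 0.005], np.float64(0.007)], [[-0.06, 0.044, 0.005], np.float64(0.006)], [[-0.059, 0.045, 0.005], np.float64(0.007)], [[-0.058, 0.046, 0.005], np.float64(0.006)]]
end [ 558.6 -208.3  215.1] 1.317
```

Emit:
arm_command --rows '[[[-0.065, 0.035, 0.005], 0.007], [[-0.065, 0.036, 0.005], 0.007], [[-0.064, 0.038, 0.005], 0.007], [[-0.063, 0.039, 0.005], 0.006], [[-0.062, 0.04, 0.005], 0.007]]'

```text
t: 14.55
eef_pos: [520.0, -123.9, 220.6]
tcp_rot: [-3.141, -0.0, 1.419]
ft_force: [0.0, -0.3, -2.6]
opening: 0.143
grip_force: 30.0
```

Emit:
arm_command --rows '[[[-0.061, 0.042, 0.005], 0.006], [[-0.061, 0.043, 0.005], 0.007], [[-0.06, 0.044, 0.005], 0.006], [[-0.059, 0.045, 0.005], 0.007], [[-0.058, 0.046, 0.005], 0.006]]'

```text
t: 15.05
eef_pos: [559.8, -208.0, 214.5]
tcp_rot: [-3.142, 0.0, 1.318]
ft_force: [0.6, 0.1, -2.3]
opening: 0.149
grip_force: 30.0
```

Emit:
arm_command --rows '[[[0, 0, 0.03], 0], [[0, 0, 0.03], 0], [[0, 0, 0.02], 0], [[0, 0, 0], 0], [[0, 0, 0], 0]]'

```text
t: 15.55
eef_pos: [559.1, -206.1, 194.7]
tcp_rot: [-3.142, 0.0, 1.32]
ft_force: [0.3, -0.6, -2.5]
opening: 0.144
grip_force: 30.0
```

Run:
```python
from h import *
pos,yaw,s=pose();print(s['t'],pos.round(1),yaw,np.round(s['ft_force'],2))
im=[]
for c in('scene','top','wrist'):
    p,P,d=cloud(c)
    if c=='wrist': im.append(cv2.resize(p,(480,300)));continue
    X,Y,Z=np.moveaxis(P,2,0);m=(abs(X-560)<90)&(abs(Y+208)<90)&(d>0)
    v,u=np.where(m);v0,u0=int(v.mean()),int(u.mean());im.append(cv2.resize(p[v0-50:v0+50,u0-50:u0+50],(300,300),interpolation=cv2.INTER_CUBIC))
    S=cv2.cvtColor(p,cv2.COLOR_RGB2HSV)[...,1]
    r=m&(Z>90)&(Z<125)&(S<80)
    if r.sum()>20:print(c,'rim',cv2.minAreaRect(P[r][:,:2].astype(np.float32)),np.percentile(P[r][:,2],[5,50,95]))
    for q in('basket','basket_grip','basket_bar'):print(c,q,[(np.round(a['position'],1),round(a['confidence'],2)) for a in models.mark_of(c,q)[:1]])
o=np.zeros((600,600,3),np.uint8);o[:300,:300]=im[0];o[:300,300:]=im[1];o[300:,:480]=im[2]
cv2.imwrite('pics/h4.png',o[:,:,::-1])
```

```text
15.55 [ 559.1 -206.1  194.7] 1.3199349305910268 [ 0.3  -0.6  -2.52]
scene rim ((564.3480224609375, -203.93702697753906), (132.4798583984375, 120.54661560058594), 75.7206802368164) [ 91.65582266 103.80280059 120.25205383]
scene basket [(array([ 555.9, -207.4,   62.9]), 0.81)]
scene basket_grip [(array([ 557.8, -210.7,  208.4]), 0.58)]
scene basket_bar [(array([ 635.4, -224. ,  142.8]), 0.95)]
top rim ((599.617919921875, -156.6284942626953), (10.580227851867676, 61.35962677001953), 70.52496337890625) [103.02135621 117.94450115 122.67993371]
top basket []
top basket_grip []
top basket_bar []
```

View pics/h4.png

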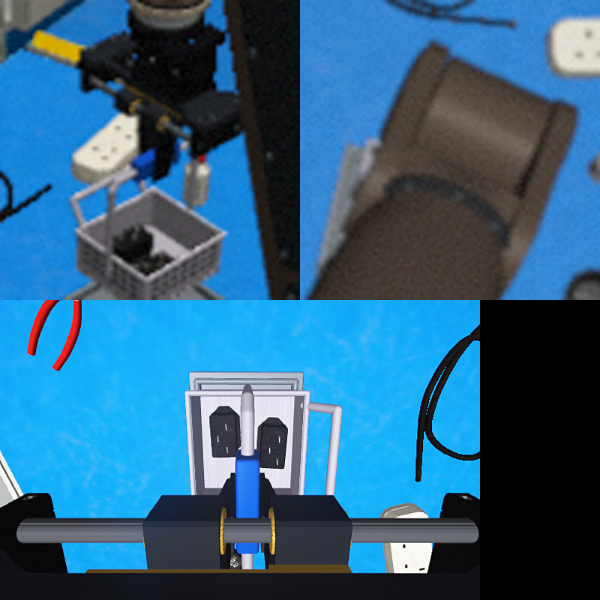

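The hover view shows the basket above the nest, with the nest's far wall at (247,380) in the wrist panel. I'll compare the nest wall and the basket rim in the wrist depth.

Run:
```python
from h import *
pos,yaw,s=pose();b=-0.254;C=np.array([558.7,-208.3])
p,P,d=cloud('wrist');S=cv2.cvtColor(p,cv2.COLOR_RGB2HSV)[...,1]
R=np.array([[np.cos(b),np.sin(b)],[-np.sin(b),np.cos(b)]])
def rep(m,n,c):
    q=(P[m][:,:2]-c)@R.T;print(n,m.sum(),'x',np.percentile(q[:,0],[0,.5,2,50,98,99.5,100]).round(1),'y',np.percentile(q[:,1],[0,50,98,99.5,100]).round(1),'z',np.percentile(P[m][:,2],[5,50,95]).round(1),'ang',cv2.minAreaRect(q.astype(np.float32))[2])
near=(d>0)&(np.hypot(P[...,0]-C[0],P[...,1]-C[1])<125)
Z=P[...,2]
rep(near&(Z>3)&(Z<25)&(S<90),'nest rel C',C)
rep(near&(Z>13)&(Z<25)&(S<90),'nest top rel C',C)
q=near&(Z>111)&(Z<122)&(S<90);y=((P[...,:2]-C)@R.T)
rep(q&(y[...,0]<60)&(y[...,1]>-20),'rim rel TCP',pos[:2])
q=near&(Z>111)&(Z<122)&(S<90)&(y[...,1]>45)
rep(q,'front rim rel TCP',pos[:2])
```

```text
nest rel C 3416 x [-76.2 -75.4 -73.2  -2.5  69.5  71.8  72.8] y [56.1 68.3 78.3 78.4 78.5] z [ 4.   5.9 17.6] ang 0.18996021151542664
nest top rel C 1346 x [-68.9 -68.4 -67.1  -2.5  62.9  64.3  65.1] y [56.9 67.2 71.  71.1 71.1] z [14.  16.4 18.1] ang 0.14002925157546997
rim rel TCP 3081 x [-57.5 -57.1 -56.6   7.   56.8  58.   59.8] y [-21.8  44.1  60.5  60.6  65.1] z [113.5 117.  118.5] ang 0.006261842325329781
front rim rel TCP 1571 x [-57.5 -56.9 -56.1   7.   56.8  58.2  60.4] y [43.2 57.3 60.5 60.6 65.1] z [115.  117.1 118.7] ang 89.96554565429688
```

Emit:
arm_command --rows '[[[-0.008, -0.003, 0.03], 0], [[-0.008, -0.002, 0.04], 0], [[0, 0, 0.04], 0], [[0, 0, 0.03], 0], [[0, 0, 0.016], 0]]'

```text
t: 16.55
eef_pos: [556.7, -210.0, 154.4]
tcp_rot: [-3.14, -0.0, 1.319]
ft_force: [-0.4, 0.4, -2.4]
opening: 0.146
grip_force: 30.0
```

Emit:
arm_command --rows '[[[0, 0, 0.006], 0], [[0, 0, 0.006], 0], [[0, 0, 0.006], 0], [[0, 0, 0], 0], [[0, 0, 0], 0]]'

```text
t: 17.05
eef_pos: [557.0, -210.1, 151.3]
tcp_rot: [3.141, 0.0, 1.319]
ft_force: [0.2, 0.1, -2.1]
opening: 0.141
grip_force: 30.0
```

Emit:
arm_command --rows '[[[0, 0, 0.006], 0], [[0, 0, 0.006], 0], [[0, 0, 0.006], 0], [[0, 0, 0], 0], [[0, 0, 0], 0]]'

```text
t: 17.55
eef_pos: [557.0, -210.1, 146.6]
tcp_rot: [-3.142, 0.0, 1.319]
ft_force: [-0.2, 0.7, -2.1]
opening: 0.148
grip_force: 30.0
```

Emit:
arm_command --rows '[[[0, 0, 0.004], 0], [[0, 0, 0.004], 0], [[0, 0, 0.004], 0], [[0, 0, 0], 0], [[0, 0, 0], 0]]'

```text
t: 18.05
eef_pos: [556.9, -210.1, 143.6]
tcp_rot: [-3.142, 0.0, 1.319]
ft_force: [-0.2, 0.5, -3.3]
opening: 0.145
grip_force: 30.0
```

No contact, and the basket is already inside the walls. Continuing gently.

Emit:
arm_command --rows '[[[0, 0, 0.004], 0], [[0, 0, 0.004], 0], [[0, 0, 0.004], 0], [[0, 0, 0], 0], [[0, 0, 0], 0]]'

```text
t: 18.55
eef_pos: [556.9, -210.1, 140.6]
tcp_rot: [-3.142, 0.0, 1.319]
ft_force: [0.0, -0.0, -2.4]
opening: 0.144
grip_force: 30.0
```

Emit:
arm_command --rows '[[[0, 0, 0.003], 0], [[0, 0, 0.003], 0], [[0, 0, 0], 0], [[0, 0, 0], 0], [[0, 0, 0], 0]]'

```text
t: 19.05
eef_pos: [557.0, -210.1, 139.2]
tcp_rot: [3.142, 0.0, 1.319]
ft_force: [-0.3, -0.1, -3.1]
opening: 0.144
grip_force: 30.0
```

Emit:
arm_command --rows '[[[0, 0, 0.003], 0], [[0, 0, 0.003], 0], [[0, 0, 0], 0], [[0, 0, 0], 0], [[0, 0, 0], 0]]'

```text
t: 19.55
eef_pos: [557.0, -210.3, 138.7]
tcp_rot: [3.141, 0.0, 1.319]
ft_force: [-3.3, 0.6, 8.1]
opening: 0.146
grip_force: 30.0
```

Emit:
arm_command --rows '[[[0, 0, 0.002], 0], [[0, 0, 0.002], 0], [[0, 0, 0], 0], [[0, 0, 0], 0], [[0, 0, 0], 0]]'

```text
t: 20.05
eef_pos: [557.0, -210.3, 138.6]
tcp_rot: [3.14, 0.001, 1.319]
ft_force: [-6.9, 2.3, 17.2]
opening: 0.145
grip_force: 30.0
```

Contact came at 138.7, the height predicted for fully home. I'll relax the pressing, release and rise.

Emit:
arm_command --rows '[[[0, 0, -0.003], 0], [[0, 0, -0.004], 0], [[0, 0, 0], 0], [[0, 0, 0], 0], [[0, 0, 0], 0]]'

```text
t: 20.55
eef_pos: [557.0, -210.2, 138.7]
tcp_rot: [3.141, 0.0, 1.319]
ft_force: [-2.6, -0.3, 5.4]
opening: 0.143
grip_force: 30.0
```

Emit:
arm_command --rows '[[[0, 0, 0], 0], [[0, 0, 0], 0], [[0, 0, 0], 0], [[0, 0, 0], 0], [[0, 0, 0], 0]]' --claw 0.4

```text
t: 21.05
eef_pos: [557.0, -210.1, 138.3]
tcp_rot: [-3.142, 0.0, 1.319]
ft_force: [0.8, -0.1, 0.5]
opening: 0.396
grip_force: 0.0
```

Emit:
arm_command --rows '[[[0, 0, -0.02], 0], [[0, 0, -0.04], 0], [[0, 0, -0.08], 0], [[0, 0, -0.12], 0], [[0, 0, -0.12], 0]]'

```text
t: 21.55
eef_pos: [556.9, -210.1, 235.2]
tcp_rot: [3.141, 0.0, 1.319]
ft_force: [-0.1, -1.4, 0.1]
opening: 0.4
grip_force: 0.0
```

Emit:
arm_command --rows '[[[-0.05, 0, -0.12], 0], [[-0.1, 0, -0.08], 0], [[-0.1, 0, 0], 0], [[-0.05, 0, 0], 0], [[0, 0, 0], 0]]'

```text
t: 22.05
eef_pos: [537.8, -283.7, 283.4]
tcp_rot: [-3.141, 0.0, 1.318]
ft_force: [0.3, -0.4, 0.1]
opening: 0.398
grip_force: 0.0
```

Run:
```python
from h import *
pos,yaw,s=pose();print(s['t'],pos.round(1),np.round(s['ft_force'],2))
p,P,d=cloud('wrist');im=cv2.resize(p,(480,300))
S=cv2.cvtColor(p,cv2.COLOR_RGB2HSV)[...,1];Z=P[...,2]
b=-0.254;R=np.array([[np.cos(b),np.sin(b)],[-np.sin(b),np.cos(b)]]);y=(P[...,:2]-[557,-210])@R.T
m=(d>0)&(abs(y[...,0])<59)&(abs(y[...,1])<63)&(Z>54)&(Z<70)&(S<90)
A=np.c_[y[m],np.ones(m.sum())];c=np.linalg.lstsq(A,Z[m],rcond=None)[0]
print('rim plane slopes',c.round(4),m.sum(),np.percentile(Z[m],[5,50,95]))
p,P,d=cloud('scene');q=cv2.resize(p[130:290,215:395],(540,480),interpolation=cv2.INTER_CUBIC)
o=np.zeros((480,800,3),np.uint8);o[:200,:320]=cv2.resize(im,(320,200));o=np.zeros((600,800,3),np.uint8)
o[:300,:480]=im;o[300:,:400]=cv2.resize(p[130:280,235:335],(400,300)) if 0 else cv2.resize(p[140:240,290:423],(400,300),interpolation=cv2.INTER_CUBIC);o[300:,400:]=cv2.resize(p[130:330,150:417],(400,300))
cv2.imwrite('pics/f5.png',o[:,:,::-1])
```

```text
22.05 [ 537.8 -283.7  283.4] [ 0.31 -0.43  0.08]
rim plane slopes [2.00000e-03 1.20000e-03 6.02902e+01] 2557 [55.31458171 60.70684198 62.50620373]
```

View pics/f5.png

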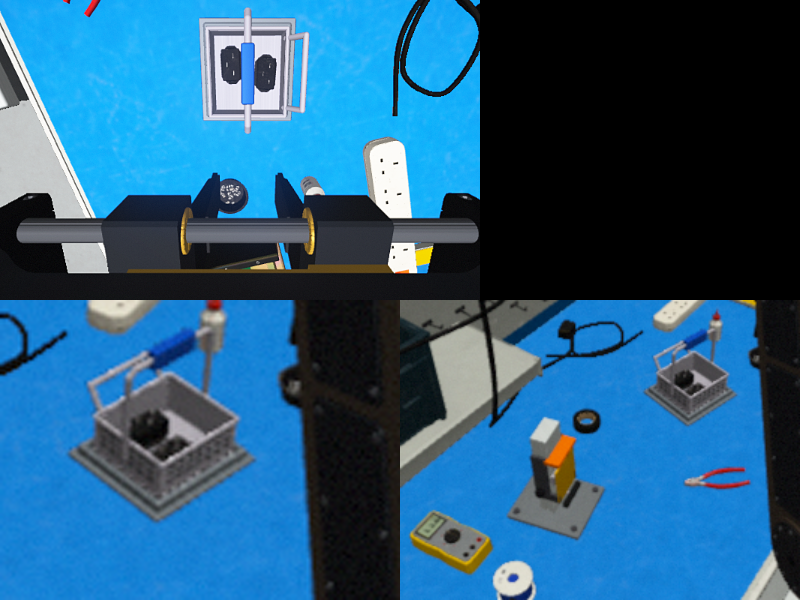

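The basket sits level in the nest: the rim is at about 61 mm (6 + 55) with slopes around 0.002. Both inlets are inside (wrist panel, (230,65) and (265,73)), the bystanders haven't moved, and the robot is clear.

```bash
python3 -c "
from cell import env
print(env.job_done())"
```

```text
the job is handed in; nothing more can be done
None
```

The basket is off the hook and sitting level and fully home in the nest, with both inlets inside, the gripper released and clear, and the job handed in at about 22 s of the 64 s allowed.

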